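# Click the stirrer's speed dial up to the green mark, then press it to start

## Task

Set the speed on the blue hotplate stirrer and start it: click its right-hand knob (blue cap) clockwise, one click per tick of the scale, from the tick where it stands to the green mark and never past it, and only then press the same knob gently in until its switch trips, and let it spring back out. Do not trip the switch before the knob stands at the mark nor lean hard on it, leave the red-capped heat knob as it is, and neither shove the stirrer out of place nor knock anything on the bench.

Things in the scene. Friction and masses are not known exactly. Their poses are not given: they have to be found in the camera images.
- stirrer: blue hotplate stirrer, 330 mm deep (x), 220 mm wide (y), 105 mm tall, 3 kg, loose on rubber feet. Origin: centre of its underside; x points from its front (knobs, robot's side) to its back, z up. Its front 103 mm are a flat panel sloping down to the front at 25 degrees. On top a white 180 mm square plate, front edge at x = -0.040, top at z = 0.105.
- stir_axis (a point): where the stir knob's axis meets the panel: (-0.1135, -0.060, 0.060) of the stirrer, with the stirrer's axes. In them the panel's outward normal, which is the knob's axis, is (-0.423, 0, 0.906) and up the slope is (0.906, 0, 0.423). The panel runs 53 mm up and 57 mm down the slope from here; 37 mm to the left begins a display 3 mm proud.
- stir_top (a point): centre of the stir knob's blue top face, 29 mm above the panel along the normal when the knob is out. The black fluted knob (right-hand one seen from the front) is a cylinder 34 mm across from 7 to 29 mm above the panel, free all round for 40 mm. The frame turns with the knob; its z is the outward normal.
- stir_pointer (a point): outer end of the white pointer line on the stir knob's top, 16 mm from the axis. Seen from above the panel, tick 0 of the scale lies 100 degrees anticlockwise from up the slope, each further tick 20 degrees clockwise; the broad green mark is tick 7, 40 degrees clockwise from up the slope.
- stir_dial (a joint): angle of the stir knob (rad), growing clockwise seen from above the panel: 0.349 (20 degrees) x tick, ticks 0 to 10; green mark = tick 7 = 2.443. It starts at tick 0, 1, 2 or 3. Every tick is a click stop: leaving a notch takes about 0.1 N m, past half way the knob snaps into the next one; let go, it falls into the nearest.
- stir_push (a joint): how far the stir knob is pushed in along its axis (m), 0 out. Its spring needs 3 N to start and 0.5 N more per mm, and pushes it out again when let go. After a free travel that differs from time to time (1.5 to 6 mm) the shaft meets its rigid push switch, which trips at 3 N on top of the spring (7 to 9 N in all) and is harmed by more than 18 N on top of the spring.
- heat_dial (a joint): angle of the heat knob (rad), 0 at the start and to stay so. Same shape with a red cap, left on the panel, its axis at (-0.1135, 0.060, 0.060) of the stirrer; light friction, no clicks.
- vial_block: grey aluminium reaction block, 100 x 100 x 35 mm, 0.85 kg, with four capped vials standing 24 mm out of it, lying loose on the stirrer's white plate. Bystander; origin at the centre of its underside.
- wash_red: white plastic wash bottle with red cap and spout, 72 mm across, 205 mm tall. Bystander; origin at the centre of its underside.
- wash_green: the same wash bottle with a green cap. Bystander.
- amber_bottle: amber glass reagent bottle with black cap, 84 mm across, 170 mm tall. Bystander.
- beaker: empty glass beaker, 70 mm across, 85 mm tall. Bystander.
- flask_on_ring: round-bottomed flask with yellow stopper on a cork ring, 104 mm across, 136 mm tall. Bystander.
- vial0: small glass vial with white cap, 22 mm across, 48 mm tall. Bystander.
- vial1: a second such vial. Bystander.

How it is judged:
By the outcome, as a careful person would: the job done as asked, in the order asked, and still so for the second after the job is handed in, with the robot touching nothing.
It also fails if it takes over 64 s, if anything falls off the work surface, if the arm or the gripper's body presses on something with over 40 N, if the wrist force passes 120 N, or if a joint passes its speed limit or range.

## Robot

A 6-joint arm with a two-finger parallel gripper is mounted at the origin on the work surface. World frame = base frame: x ahead of the robot, y to its left, z up, the work surface at z = 0. Lengths are in mm, angles in rad, forces in N, time in s.
With the tool pointing down it reaches from about 400 to 925 mm from the base axis. Payload 12.5 kg.
Tool frame: the origin (TCP) lies between the finger pads; the fingertips stand 25 mm ahead of it and the grasp point (between the pads) lies 6 mm ahead of it; z points along the fingers, y is the line along which they close (so a half turn about z gives the same grasp; the last joint's range is limited). The gripper opens to 95 mm and grips with 3 to 60 N. Pads are 20 mm wide; open, the fingers measure 119 mm over their backs; the gripper's body (75 mm by 180 mm) begins 59 mm behind the grasp point.
Start: joints at [1.006, 0.491, 1.559, -0, 1.092, -0.106], TCP at [276.781, 560.389, 239.661] pointing down, gripper open.
Joint ranges: [-3.1, 3.1], [-0.84, 2.19], [0.05, 2.79], [-1.13, 4.28], [0.06, 2.93], [-2.69, 2.69]. Speed limits (rad/s): [2.22, 2.22, 2.79, 3.14, 3.14, 3.14].

## Interface

Orientations are given as [roll, pitch, yaw] about the fixed x, y, z axes, in that order (R = Rz(yaw) Ry(pitch) Rx(roll)).
In Python, from cell import state, read_camera, job_done, cut_out gives the robot as it stands. The module is installed in compiled form; this text tells all that it offers.
- The arm moves only by the tool jog_arm, never from a script. Its argument "motion" is a list of rows, each a list of 2 entries, a list of its own where there are three numbers: the shift along the tool's x, y, z in mm, then the turn about the tool's z in rad. A call has 1 to 5 rows; each row is the pose to reach, as a shift and turn from the pose commanded when the call began, along the tool's axes at that moment; what a row does not reach only later rows make up. A row lasts 1/10 s, in which the tool goes at most 50 mm and 8.59 degrees, less where a joint would pass 70% of its speed; a pose out of reach is approached as far as the arm can. A call with a gripper value outside its range is refused whole. "grip" is the closure, from 0 (fully open) to 1 (shut), set as the call begins (left out, the last holds). The fingers move at their own pace and stop on an object; the grip force is fixed at half the most. Time passes only in rows, so rows that repeat a pose let the fingers close. It gives the time, the measured TCP pose, the force, the opening and the grip force at its end, in the units of the state.
- state(): the state, without advancing time (a new reading comes with each control period).
- read_camera(name): name is "scene" or "top" or "wrist"; returns a dict with "img" (400x640x3 uint8, blue, green, red), "vertical_fov" (degrees; the focal length in pixels is half the picture's height over the tangent of half this angle, whatever the lens; pixels are square), "cx", "cy" (the principal point, pixels), "k1" (the pictures are not rectified: a ray, as slopes to the right and down, at radius r is drawn at 1 + k1 r^2 times it, then the intrinsics apply), "extrinsics" (4x4, takes a point from camera to world coordinates). Camera axes: x right, y up, looking along -z (the intrinsics and any distortion apply to the point x, -y, -z); pixel columns grow to the right and rows downward; lengths in mm; the calibration is good to about 2 mm. A picture is of the moment at which its call begins. There is no depth.
- job_done(): hands the job in; it is judged then, once.
Trained networks look in a picture, given as the dict that the camera call returned (one of the last four; its "shot" number tells which), for a name from the list of things; names that differ only in an ending like _2 or _b are one class to them, and where a whole thing is asked for, a point or a joint stands for the part that bears it (a point fixed in the world has none). Each returns a list of dicts, best first, with "p" (0 to 1); they miss things now and then, are a little off and sometimes report something else, mostly with a low value. They report only what shows in the picture. A call takes as long as a camera call.
- cut_out(name, picture): "region" (400x640 bool, what is visible of it) and "box" ([left, top, right, bottom] in pixels, round what is visible of it).
The state is a dict: "t": time; "joints": joint angles; "qvel": joint speeds; "tau": joint torques, N m; "eef_pos": TCP position; "tcp_rot": TCP orientation; "ft_force": force on the tool from outside, world axes, zero at the start; "moment": the same for the moment, N m; "opening": opening from 0.0 (shut) to 1.0 (fully open); "grip_force": force on a finger pad.
Only numpy, scipy, OpenCV 4.12 (cv2) and the standard library are available. Lean on these libraries where they do the work, as an engineer would, in place of code of your own. Each camera call takes 0.05 s, during which the arm holds its last target. There are 200 camera calls.

## Working session

There is one attempt and no reset: what is moved stays moved. The work goes in short steps, Python scripts to look and compute and a tool call to move; the robot and the scene stay as the last step left them, time stands still between calls to the robot, and variables do not carry over. Pictures are saved under pics/ and viewed, at most 10 in all, crops included, and the job is handed in when it is done.

Besides the shell and the picture viewer there is one more tool, called as name(argument=value, ...), one argument or row to a line, values as JSON. jog_arm: Moves the arm, as the interface text tells. Its arguments: {"type":"object","properties":{"motion":{"type":"array"},"grip":{"type":"number"}},"required":["motion"]}

```bash
mkdir -p pics; cat > h.py <<'E'
import numpy as np, cv2
from cell import state, read_camera, job_done, cut_out
from scipy.spatial.transform import Rotation as Ro
def f(p): return p["img"].shape[0]/2/np.tan(np.radians(p["vertical_fov"])/2)
def ray(p,u,v):
    F=f(p);d=np.array([(u-p["cx"])/F,(v-p["cy"])/F]);s=d.copy()
    for _ in range(20): s=d/(1+p["k1"]*(s@s))
    E=np.array(p["extrinsics"]);r=E[:3,:3]@np.array([s[0],-s[1],-1]);return E[:3,3],r/np.linalg.norm(r)
def proj(p,X):
    E=np.array(p["extrinsics"]);c=(np.atleast_2d(X)-E[:3,3])@E[:3,:3]
    s=np.c_[c[:,0],-c[:,1]]/-c[:,2:3];s=s*(1+p["k1"]*(s**2).sum(1))[:,None]
    return s*f(p)+[p["cx"],p["cy"]]
E
python3 - <<'E'
from h import *
ims=[]
for n in ["scene","top"]:
    p=read_camera(n);cv2.imwrite(f"pics/{n}0.png",p["img"])
    print(n,np.round(p["extrinsics"],2).tolist(),p["vertical_fov"],p["k1"])
    for o in ["stirrer","stir_top","stir_pointer","stir_dial","heat_dial","vial_block"]:
        for r in cut_out(o,p)[:2]:
            m=r["region"];ys,xs=np.nonzero(m);print(o,round(r["p"],2),r["box"],xs.mean().round(1),ys.mean().round(1),m.sum())
print(state())
E
```

```text
scene [[0.66, -0.48, 0.58, 1140.14], [0.75, 0.39, -0.53, -635.63], [0.02, 0.79, 0.62, 750.29], [0.0, 0.0, 0.0, 1.0]] 54.698461571909014 -0.03468134517913876
stirrer 0.66 [333.9, 185.5, 478.7, 289.6] 406.0 235.3 7276
stir_top 0.6 [355.4, 200.1, 361.6, 207.7] 356.8 205.0 104
stir_pointer 0.51 [348.9, 199.8, 366.1, 211.4] 356.7 204.8 94
stir_dial 0.61 [444.9, 148.9, 476.8, 210.5] 462.5 182.4 1165
stir_dial 0.56 [350.1, 199.8, 361.7, 211.9] 356.6 204.9 118
heat_dial 0.64 [380.7, 183.9, 394.3, 195.3] 384.1 188.9 99
vial_block 0.74 [399.4, 190.3, 448.5, 233.8] 423.9 210.5 1402
top [[-0.01, 0.99, -0.13, 365.66], [-1.0, -0.01, -0.01, -85.76], [-0.01, 0.13, 0.99, 1345.83], [0.0, 0.0, 0.0, 1.0]] 45.50883954694251 -0.06200867505261487
stirrer 0.8 [220.3, 81.2, 303.6, 207.5] 263.6 150.0 8509
stirrer 0.45 [172.6, 268.1, 187.2, 275.1] 181.4 272.5 87
stir_top 0.55 [277.2, 181.7, 291.0, 195.7] 285.4 186.6 127
stir_pointer 0.5 [280.4, 179.9, 294.1, 194.6] 284.9 186.7 144
heat_dial 0.45 [234.6, 182.7, 247.3, 195.5] 240.3 188.4 146
vial_block 0.75 [231.1, 96.7, 281.6, 147.0] 254.8 121.4 1521
{'t': 0.7, 'joints': array([ 1.00643116e+00,  4.90852543e-01,  1.55892732e+00,  8.88500031e-06,
        1.09173040e+00, -1.05558789e-01]), 'qvel': array([-5.18819524e-04,  5.31997791e-04,  1.43128173e-04,  6.07896250e-06,
       -4.81314796e-05,  2.60588579e-04]), 'tau': array([ 3.15550660e-04, -6.12340164e+01, -2.58395255e+01,  6.92615029e-02,
        4.45273658e-02, -5.46980189e-06]), 'eef_pos': array([276.74989025, 560.37994891, 239.68101608]), 'tcp_rot': array([3.14150988e+00, 8.40327639e-07, 2.68278218e+00]), 'ft_force': array([ 0.33219015, -0.18402823,  0.45105496]), 'moment': array([-0.01847889,  0.03927601,  0.02088866]), 'grip_force': 0.0, 'opening': 0.9985632690448746}
```

View pics/scene0.png

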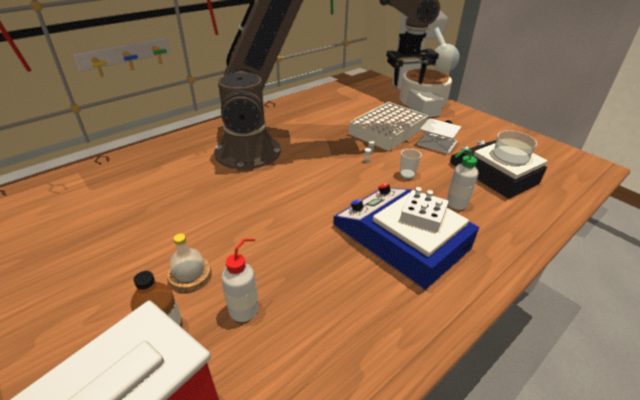

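View pics/top0.png

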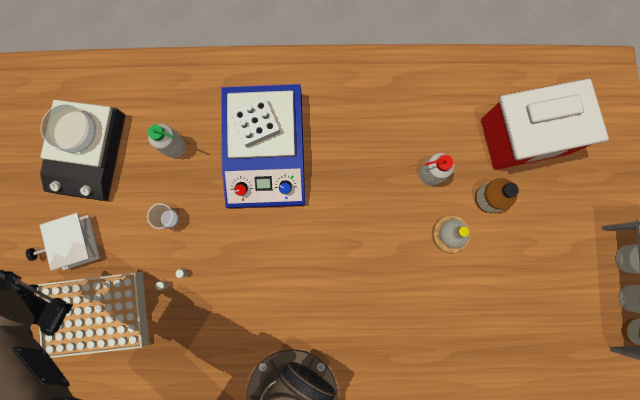

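The stirrer is at (263,147) in the top view with its knobs toward the robot: stir knob about (285,187), heat knob (240,188). The wash bottles and vials are well clear. I'll triangulate next.

```bash
python3 - <<'E'
from h import *
S=read_camera("scene");T=read_camera("top");w=read_camera("wrist")
def tri(a,b):
    (c1,d1),(c2,d2)=ray(T,*a),ray(S,*b)
    A=np.c_[d1,-d2];k=np.linalg.lstsq(A,c2-c1,rcond=None)[0]
    p,q=c1+k[0]*d1,c2+k[1]*d2;return (p+q)/2,np.linalg.norm(p-q)
print(tri((285.2,186.7),(356.8,205)));print(tri((240.3,188.4),(384.1,188.9)))
def plane(a,z):
    c,d=ray(T,*a);return c+d*(z-c[2])/d[2]
a,b=plane((285.2,186.7),84),plane((240.3,188.4),84);print(a,b,a-b,np.linalg.norm(a-b),np.degrees(np.arctan2((b-a)[1],(b-a)[0]))-90)
m=cut_out("stirrer",T)[0]["region"];r=cv2.minAreaRect(np.argwhere(m)[:,::-1].astype(np.float32));print(r)
E=np.array(w["extrinsics"]);t=state();R=Ro.from_euler('xyz',t["tcp_rot"]).as_matrix()
print("tool axes",R.round(3).tolist(),"cam in tool",(R.T@(E[:3,3]-t["eef_pos"])).round(1),(R.T@E[:3,:3]).round(2).tolist(),w["vertical_fov"])
E
```

```text
(array([565.98388725,  12.16897816,  77.83676777]), np.float64(0.2330350590192239))
(array([562.1580799 , 133.16048859,  76.47797764]), np.float64(1.2494682615676627))
[564.93182844  11.60545983  84.        ] [561.43312333 132.32506756  84.        ] [   3.49870512 -120.71960774    0.        ] 120.77029696672582 1.6600860661100256
((261.5521240234375, 145.51332092285156), (122.72044372558594, 83.32093811035156), 87.63862609863281)
tool axes [[-0.897, 0.443, 0.0], [0.443, 0.897, 0.0], [-0.0, 0.0, -1.0]] cam in tool [ 7.120e+01 -1.000e-01 -1.432e+02] [[0.0, 0.97, 0.25], [1.0, -0.0, 0.0], [0.0, 0.25, -0.97]] 62.311021445543915
```

jog_arm(
  motion=[
    [[-40,-29,0],0],
    [[-80,-58,0],0],
    [[-120,-87,0],0],
    [[-160,-116,0],0],
    [[-200,-145,0],0],
  ],
)

```text
t: 1.4
eef_pos: [392.4, 340.1, 239.8]
tcp_rot: [3.141, 0.0, 2.683]
ft_force: [0.7, 0.1, 0.3]
opening: 1.001
grip_force: 0.0
```

jog_arm(
  motion=[
    [[-40,-29,0],0],
    [[-80,-58,0],0],
    [[-120,-87,0],0],
    [[-160,-116,0],0],
    [[-200,-145,0],0],
  ],
)

```text
t: 1.9
eef_pos: [507.7, 121.3, 239.9]
tcp_rot: [3.141, 0.0, 2.683]
ft_force: [0.6, 0.5, 0.4]
opening: 0.999
grip_force: 0.0
```

jog_arm(
  motion=[
    [[-34,-25,10],-0.12],
    [[-68,-50,20],-0.24],
    [[-102,-74,35],-0.36],
    [[-102,-74,50],-0.49],
    [[-102,-74,50],-0.49],
  ],
)

```text
t: 2.4
eef_pos: [565.1, 10.7, 187.8]
tcp_rot: [3.141, -0.003, -3.11]
ft_force: [-0.0, 0.1, -0.4]
opening: 1.002
grip_force: 0.0
```

```bash
python3 - <<'E'
from h import *
p=read_camera("wrist");cv2.imwrite("pics/w1.png",p["img"]);s=state();print(s["eef_pos"],s["tcp_rot"])
for o in ["stirrer","stir_top","stir_pointer","heat_dial"]:
    for r in cut_out(o,p)[:2]:
        ys,xs=np.nonzero(r["region"]);print(o,round(r["p"],2),r["box"],xs.mean().round(1),ys.mean().round(1),len(xs))
h=cv2.cvtColor(p["img"],cv2.COLOR_BGR2HSV)
for nm,m in [("red",((h[...,0]<8)|(h[...,0]>172))&(h[...,1]>150)&(h[...,2]>90))]:
    pass
np.save("w1.npy",np.array([p["vertical_fov"],p["cx"],p["cy"],p["k1"]]+list(np.ravel(p["extrinsics"]))))
print(proj(p,[[566,12,86],[562,132,86]]))
E
```

```text
[565.28309025  11.51374072 189.04997572] [ 3.14114390e+00 -1.84322981e-03 -3.11394229e+00]
stirrer 0.77 [260.6, 137.7, 517.5, 334.3] 373.7 218.0 35140
stir_top 0.56 [295.4, 172.9, 341.0, 221.9] 317.7 200.3 1528
stir_pointer 0.59 [295.6, 178.8, 337.5, 222.3] 317.5 200.8 1585
heat_dial 0.96 [438.9, 179.6, 491.6, 222.0] 465.9 201.3 1780
[[315.33832063 208.53921173]
 [468.94064744 208.18437836]]
```

View pics/w1.png

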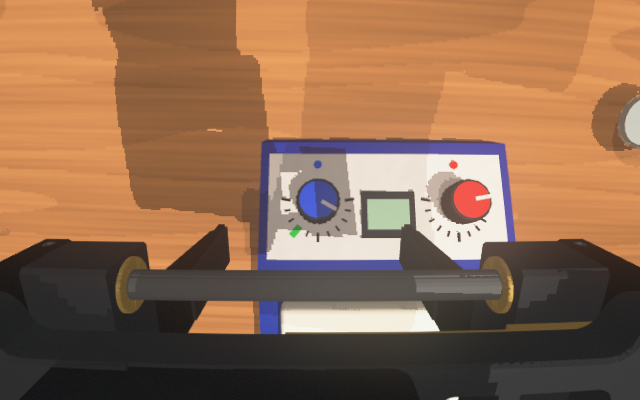

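The wrist view shows the blue knob at (318,200), its pointer towards about (336,210), and the green mark at (295,231). That looks like tick 2, so I'll fit it precisely.

```bash
cat >> h.py <<'E'
n0=np.array([-.423,0,.906]);u0=np.array([.906,0,.423])
def capmask(p,xy,col):
    h=cv2.cvtColor(p["img"],cv2.COLOR_BGR2HSV);H,Sa,V=cv2.split(h)
    m=((H>105)&(H<130)&(Sa>110)) if col=="b" else (((H<8)|(H>172))&(Sa>120)&(V>80))
    yy,xx=np.mgrid[:400,:640];m&=np.hypot(xx-xy[0],yy-xy[1])<32
    c=max(cv2.findContours(m.astype(np.uint8),0,1)[0],key=cv2.contourArea)
    return cv2.fitEllipse(cv2.convexHull(c))
def hit(p,uv,z):
    c,d=ray(p,*uv);return c+d*(z-c[2])/d[2]
def tick(p,top,yaw):
    R=Ro.from_euler('z',yaw,degrees=True).as_matrix();n,u=R@n0,R@u0;l=np.cross(n,u)
    g=cv2.cvtColor(p["img"],cv2.COLOR_BGR2GRAY).astype(float);hs=cv2.cvtColor(p["img"],cv2.COLOR_BGR2HSV)[...,1].astype(float);out=[]
    for a in np.arange(-110,121,5):   # clockwise from up slope
        d=u*np.cos(np.radians(a))-l*np.sin(np.radians(a))
        q=proj(p,[top+d*r for r in (6,8,10,12,14)]).round().astype(int)
        out.append((a,np.mean([hs[y,x] for x,y in q])))
    out.sort(key=lambda t:t[1]);return [(int(a),round((a+100)/20,2),round(v)) for a,v in out[:4]]
E
python3 - <<'E'
from h import *
p=read_camera("wrist")
eb=capmask(p,(318,200),"b");er=capmask(p,(470,198),"r");print(eb,er)
b,r=hit(p,eb[0],86.3),hit(p,er[0],86.3);yaw=np.degrees(np.arctan2((r-b)[1],(r-b)[0]))-90
print(b,r,np.linalg.norm(r-b),yaw);print(tick(p,b,yaw))
print(Ro.from_euler('xyz',state()["tcp_rot"]).as_matrix().round(3).tolist(), state()["eef_pos"])
E
```

```text
((314.9350280761719, 196.4739227294922), (35.9616584777832, 36.41358184814453), 86.62660217285156) ((468.0140075683594, 196.5608673095703), (35.28274154663086, 38.07258224487305), 138.5440673828125)
[558.10901298  13.10281698  86.3       ] [554.46277482 132.73447704  86.3       ] 119.68721377593486 1.745770330870684
[(-55, np.float64(2.25), 23), (-65, np.float64(1.75), 34), (-60, np.float64(2.0), 37), (-70, np.float64(1.5), 37)]
[[-1.0, -0.031, 0.001], [-0.031, 1.0, -0.0], [-0.001, -0.0, -1.0]] [565.72783965  12.42396193 190.55230342]
```

```bash
python3 - <<'E'
from h import *
p=read_camera("wrist");T=read_camera("top");S=read_camera("scene");print(state()["eef_pos"])
eb=capmask(p,(318,200),"b");er=capmask(p,(470,198),"r");print("wrist",eb,er,hit(p,eb[0],86.3),hit(p,er[0],86.3))
def m2(path,xy,col,P):
    im=cv2.imread(path);h=cv2.cvtColor(im,cv2.COLOR_BGR2HSV);H,Sa,V=cv2.split(h)
    m=((H>105)&(H<130)&(Sa>130)) if col=="b" else (((H<8)|(H>172))&(Sa>150)&(V>90))
    yy,xx=np.mgrid[:400,:640];m&=np.hypot(xx-xy[0],yy-xy[1])<9
    ys,xs=np.nonzero(m);c=(xs.mean(),ys.mean());print(path,col,np.round(c,1),len(xs),hit(P,c,86.3))
m2("pics/top0.png",(285,187),"b",T);m2("pics/top0.png",(240,188),"r",T)
m2("pics/scene0.png",(357,204),"b",S);m2("pics/scene0.png",(384,188),"r",S)
v=p["img"].copy()
R=Ro.from_euler('z',1.75,degrees=True).as_matrix();top=hit(p,eb[0],86.3)
pts=[top+17*(R@u0*np.cos(a)+R@np.array([0,1,0])*np.sin(a)) for a in np.linspace(0,6.28,40)]+[top-29*R@n0+R@np.array([0,np.sign(s)*0,0]) for s in [0]]
for q in proj(p,pts): cv2.circle(v,tuple(int(i) for i in q),1,(0,255,255),-1)
cv2.imwrite("pics/w2.png",cv2.resize(v[130:270,240:440],None,fx=4,fy=4,interpolation=0))
E
```

```text
[565.67996723  12.15800223 190.17117897]
wrist ((314.9555358886719, 196.52415466308594), (35.79413604736328, 36.44919204711914), 85.53768157958984) ((468.0450134277344, 196.6163787841797), (35.27748107910156, 38.15358352661133), 141.07786560058594) [558.13052393  13.0797817   86.3       ] [554.42799585 132.69809829  86.3       ]
pics/top0.png b [284.8 187.9] 91 [561.44591354  12.45887088  86.3       ]
pics/top0.png r [240.3 189.4] 86 [558.25337531 131.97574806  86.3       ]
pics/scene0.png b [355.7 202.4] 31 [562.8722945   10.20599698  86.3       ]
pics/scene0.png r [383.4 185.6] 30 [557.65815521 132.5396913   86.3       ]
```

View pics/w2.png

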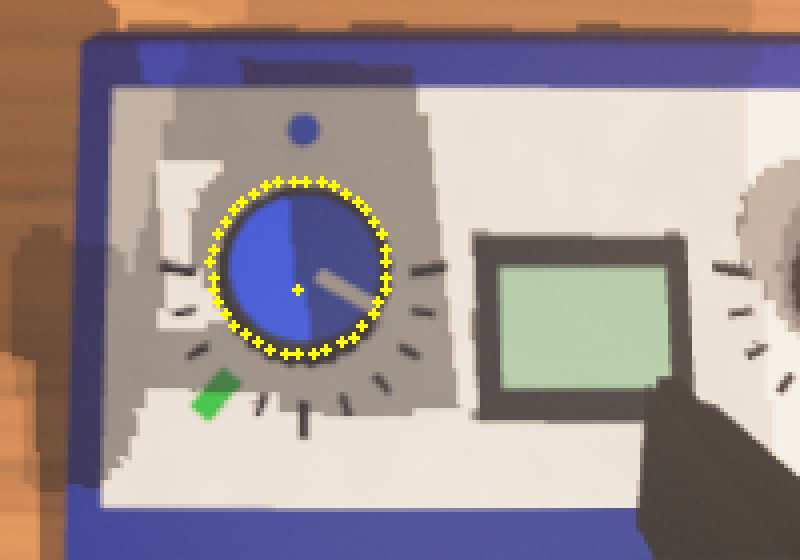

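The knob is at tick 2, so it needs 5 clicks. Its top is at about (560.5, 12, 86). I'll descend with a partly closed gripper, turned 0.2 rad anticlockwise.

jog_arm(
  motion=[
    [[2,0,20],-0.1],
    [[2,0,40],-0.2],
    [[2,0,60],-0.2],
    [[2,0,70],-0.2],
    [[2,0,70],-0.2],
  ],
  grip=0.45,
)

```text
t: 3.35
eef_pos: [563.3, 11.8, 118.8]
tcp_rot: [3.141, -0.002, -2.911]
ft_force: [-0.3, 0.4, 1.0]
opening: 0.642
grip_force: 0.0
```

```bash
python3 - <<'E'
from h import *
p=read_camera("wrist");s=state();print(s["eef_pos"],s["tcp_rot"],s["opening"],proj(p,[[560.5,12,86.3]]))
cv2.imwrite("pics/w3.png",p["img"])
E
```

```text
[563.70980848  11.74522126 119.66168508] [ 3.14135433e+00 -4.65333473e-04 -2.91072957e+00] 0.5963747668556767 [[314.91699951 236.69409596]]
```

View pics/w3.png

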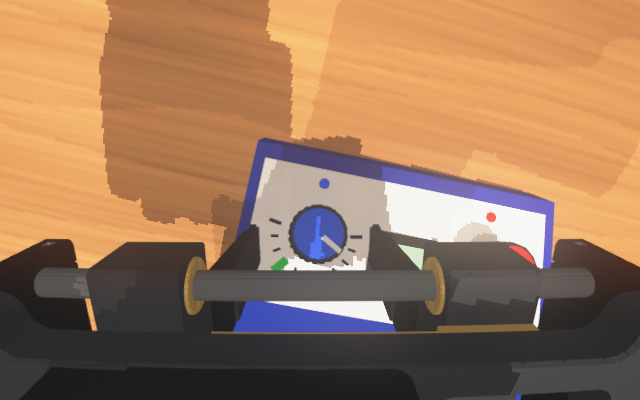

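Knob centre is at (318,234) and the finger midline is at about 315, so I'll shift 1.5 mm in +y and descend.

jog_arm(
  motion=[
    [[0.5,1.5,7],0],
    [[0.5,1.5,15],0],
    [[0.5,1.5,22],0],
    [[0.5,1.5,26.5],0],
    [[0.5,1.5,26.5],0],
  ],
  grip=0.45,
)

```text
t: 3.9
eef_pos: [562.6, 13.0, 92.4]
tcp_rot: [3.141, -0.001, -2.91]
ft_force: [0.3, -0.4, 0.5]
opening: 0.552
grip_force: 0.0
```

jog_arm(
  motion=[
    [[0,0,0],0],
    [[0,0,0],0],
    [[0,0,0],0],
    [[0,0,0],0],
  ],
  grip=1.0,
)

```text
t: 4.3
eef_pos: [562.9, 13.2, 93.4]
tcp_rot: [3.141, 0.0, -2.911]
ft_force: [-0.8, 3.0, 2.6]
opening: 0.356
grip_force: 29.7
```

jog_arm(
  motion=[
    [[0,0,0],0.1],
    [[0,0,0],0.2],
    [[0,0,0],0.3],
    [[0,0,0],0.4],
    [[0,0,0],0.4],
  ],
)

```text
t: 4.8
eef_pos: [562.0, 14.3, 93.2]
tcp_rot: [3.14, -0.002, 2.969]
ft_force: [-4.3, 10.1, 2.2]
opening: 0.348
grip_force: 30.5
```

```bash
python3 - <<'E'
from h import *
p=read_camera("wrist");s=state();print(s["eef_pos"],s["tcp_rot"],s["ft_force"],s["moment"],s["opening"])
cv2.imwrite("pics/w4.png",cv2.resize(p["img"][140:300,220:420],None,fx=4,fy=3.7))
E
```

```text
[561.97919694  14.27512337  93.17235194] [ 3.14016856e+00 -2.01104619e-03  2.97198567e+00] [-3.69373803  9.4515336   3.51094254] [2.60332396 0.56196342 0.20678428] 0.35057056991195773
```

View pics/w4.png

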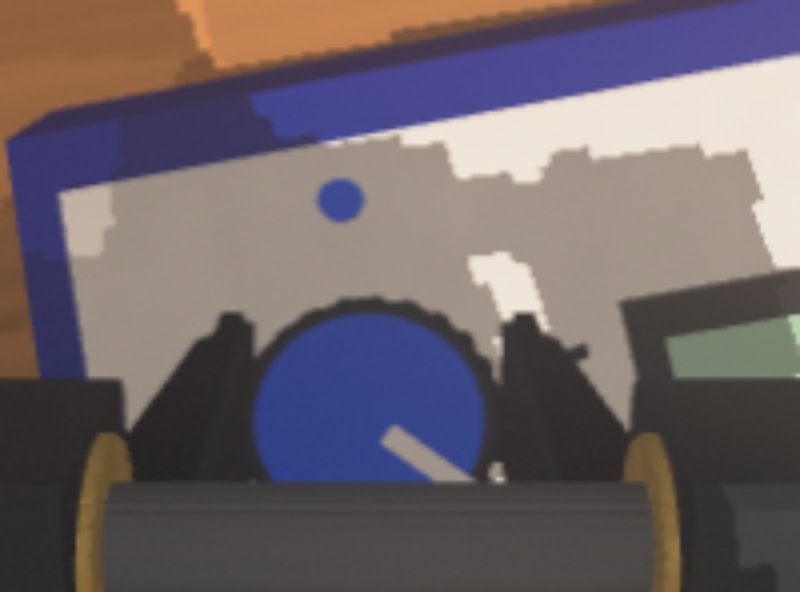

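Pointer is now about one tick on (tick 3). The side force suggests the knob axis is about 3 mm further in +x, so I'll release and recentre.

jog_arm(
  motion=[
    [[0,0,0],0],
    [[0,0,0],0],
    [[-1,0.5,-1],-0.1],
    [[-2.8,1.3,-1],-0.2],
    [[-2.8,1.3,-1],-0.3],
  ],
  grip=0.5,
)

```text
t: 5.35
eef_pos: [566.2, 13.6, 94.2]
tcp_rot: [-3.141, 0.001, -3.006]
ft_force: [-0.2, -0.7, -0.3]
opening: 0.501
grip_force: 0.0
```

jog_arm(
  motion=[
    [[0,0,0],-0.1],
    [[0,0,0],-0.1],
  ],
)

```text
t: 5.55
eef_pos: [566.0, 13.6, 94.1]
tcp_rot: [-3.141, 0.0, -2.909]
ft_force: [-0.2, 0.0, -0.8]
opening: 0.5
grip_force: 0.0
```

```bash
python3 - <<'E'
from h import *
p=read_camera("wrist");s=state();print(s["eef_pos"],s["tcp_rot"],s["ft_force"],s["moment"],s["opening"])
cv2.imwrite("pics/w5.png",cv2.resize(p["img"][140:300,220:420],None,fx=4,fy=3.7))
E
```

```text
[565.93686421  13.60440303  94.14096937] [-3.14144540e+00  2.53923238e-04 -2.91260014e+00] [0.38739541 0.16282605 0.39925941] [ 0.03565462 -0.00927488 -0.0285871 ] 0.5013429739287465
```

View pics/w5.png

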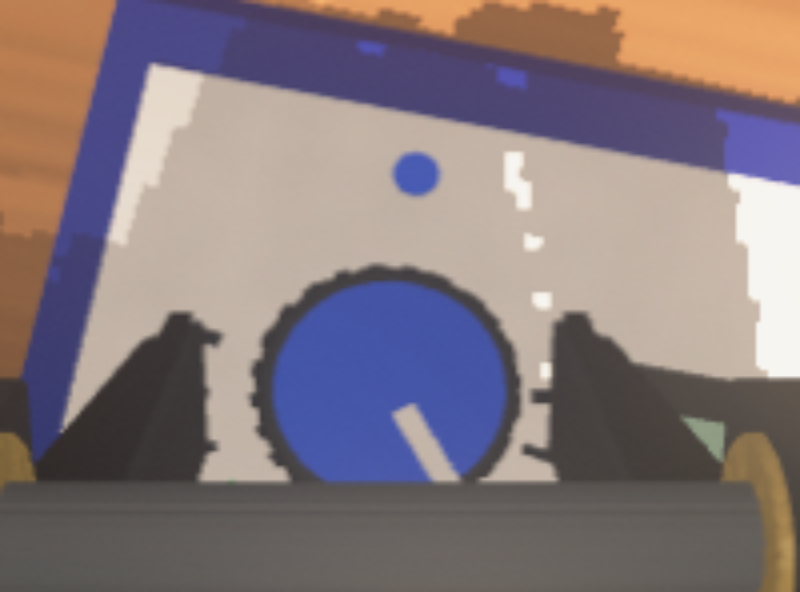

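Knob sits at tick 3, as expected. I'll grip with a small y correction and do the second click.

jog_arm(
  motion=[
    [[0,0.7,0],0],
    [[0,0.7,0],0],
    [[0,0.7,0],0],
    [[0,0.7,0],0],
  ],
  grip=1.0,
)

```text
t: 6.0
eef_pos: [565.7, 14.2, 94.2]
tcp_rot: [-3.141, 0.0, -2.911]
ft_force: [-0.4, -4.3, 1.1]
opening: 0.356
grip_force: 29.7
```

jog_arm(
  motion=[
    [[0,0,0],0.1],
    [[0,0,0],0.2],
    [[0,0,0],0.3],
    [[0,0,0],0.4],
    [[0,0,0],0.4],
  ],
)

```text
t: 6.5
eef_pos: [565.8, 14.0, 94.1]
tcp_rot: [-3.141, 0.0, 2.969]
ft_force: [0.9, -7.2, -1.8]
opening: 0.348
grip_force: 30.3
```

jog_arm(
  motion=[
    [[0,0,0],0],
    [[0,0,0],0],
    [[0.6,-0.9,0],-0.13],
    [[0.6,-0.9,0],-0.26],
    [[0.6,-0.9,0],-0.4],
  ],
  grip=0.5,
)

```text
t: 7.0
eef_pos: [564.9, 14.0, 94.2]
tcp_rot: [3.141, 0.0, -2.905]
ft_force: [0.2, -0.3, -0.2]
opening: 0.497
grip_force: 0.0
```

jog_arm(
  motion=[
    [[0,0,0],0],
    [[0,0,0],0],
    [[0,0,0],0],
    [[0,0,0],0],
    [[0,0,0],0],
  ],
  grip=1.0,
)

```text
t: 7.5
eef_pos: [564.9, 13.9, 94.2]
tcp_rot: [3.141, 0.0, -2.912]
ft_force: [0.1, 3.1, 0.6]
opening: 0.357
grip_force: 29.7
```

jog_arm(
  motion=[
    [[0,0,0],0.1],
    [[0,0,0],0.2],
    [[0,0,0],0.3],
    [[0,0,0],0.4],
    [[0,0,0],0.4],
  ],
)

```text
t: 8.0
eef_pos: [564.0, 14.3, 94.0]
tcp_rot: [3.141, -0.002, 2.969]
ft_force: [-4.8, 4.1, 1.8]
opening: 0.351
grip_force: 30.5
```

jog_arm(
  motion=[
    [[0,0,0],0],
    [[0,0,0],0],
    [[0,0,0],-0.13],
    [[0,0,0],-0.26],
    [[0,0,0],-0.4],
  ],
  grip=0.5,
)

```text
t: 8.5
eef_pos: [565.2, 13.6, 94.2]
tcp_rot: [-3.141, 0.001, -2.905]
ft_force: [-0.2, 0.5, -0.3]
opening: 0.498
grip_force: 0.0
```

```bash
python3 - <<'E'
from h import *
p=read_camera("wrist");s=state();print(s["eef_pos"],s["tcp_rot"],s["ft_force"],s["moment"],s["opening"])
cv2.imwrite("pics/w6.png",cv2.resize(p["img"][140:300,220:420],None,fx=4,fy=3.7))
E
```

```text
[565.21584332  13.52505854  94.17556958] [-3.14127841e+00  6.28249916e-04 -2.89631898e+00] [ 0.02520825  0.35515278 -0.14917802] [ 0.05026446  0.02979993 -0.01311735] 0.4983759771744263
```

View pics/w6.png

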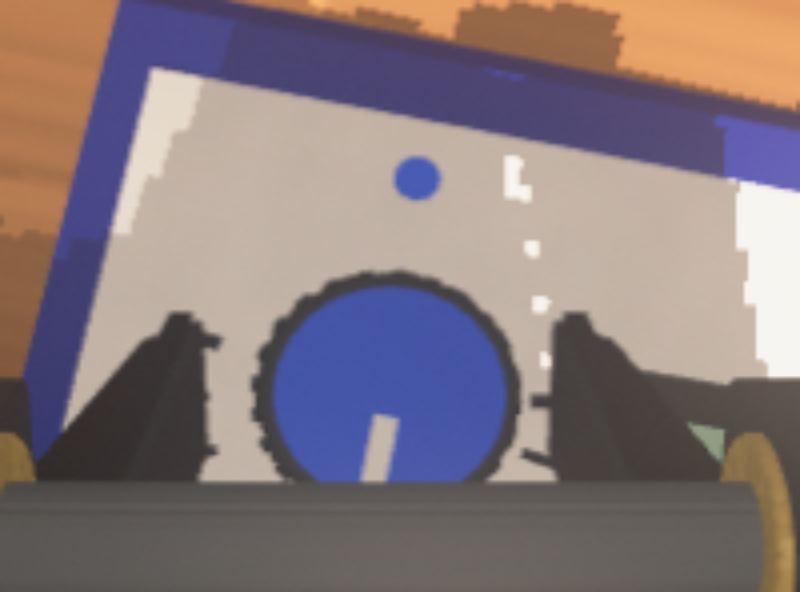

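Pointer runs from (385,415) to (375,482), straight up the slope, so it's at tick 5. The stirrer hasn't moved. Two more clicks.

jog_arm(
  motion=[
    [[0,0.2,0],0],
    [[0,0.2,0],0],
    [[0,0.2,0],0],
    [[0,0.2,0],0],
    [[0,0.2,0],0],
  ],
  grip=1.0,
)

```text
t: 9.05
eef_pos: [564.9, 13.9, 94.2]
tcp_rot: [3.142, 0.0, -2.911]
ft_force: [-0.7, 1.6, -0.4]
opening: 0.357
grip_force: 29.7
```

jog_arm(
  motion=[
    [[0,0,0],0.1],
    [[0,0,0],0.2],
    [[0,0,0],0.3],
    [[0,0,0],0.4],
    [[0,0,0],0.4],
  ],
)

```text
t: 9.55
eef_pos: [564.1, 14.3, 94.0]
tcp_rot: [3.141, -0.002, 2.97]
ft_force: [-4.2, 2.6, 1.5]
opening: 0.358
grip_force: 30.4
```

jog_arm(
  motion=[
    [[0,0,0],0],
    [[0,0,0],0],
    [[0,0,0],-0.13],
    [[0,0,0],-0.26],
    [[0,0,0],-0.4],
  ],
  grip=0.5,
)

```text
t: 10.05
eef_pos: [565.3, 13.7, 94.2]
tcp_rot: [-3.141, 0.001, -2.904]
ft_force: [-0.1, 0.4, -0.3]
opening: 0.496
grip_force: 0.0
```

jog_arm(
  motion=[
    [[0,0,0],0],
    [[0,0,0],0],
    [[0,0,0],0],
    [[0,0,0],0],
    [[0,0,0],0],
  ],
  grip=1.0,
)

```text
t: 10.55
eef_pos: [565.0, 14.0, 94.2]
tcp_rot: [3.142, 0.0, -2.911]
ft_force: [0.7, 1.6, 0.2]
opening: 0.357
grip_force: 29.7
```

jog_arm(
  motion=[
    [[0,0,0],0.1],
    [[0,0,0],0.2],
    [[0,0,0],0.3],
    [[0,0,0],0.37],
    [[0,0,0],0.37],
  ],
)

```text
t: 11.05
eef_pos: [564.1, 14.2, 94.1]
tcp_rot: [3.141, -0.002, 3.001]
ft_force: [-4.4, 1.9, 2.5]
opening: 0.356
grip_force: 30.3
```

jog_arm(
  motion=[
    [[0,0,0],0],
    [[0,0,0],0],
    [[0,0,0],-0.08],
    [[0,0,0],-0.18],
    [[0,0,0],-0.18],
  ],
  grip=0.5,
)

```text
t: 11.55
eef_pos: [565.2, 13.8, 94.2]
tcp_rot: [-3.141, 0.001, -3.098]
ft_force: [-0.3, -0.1, -0.6]
opening: 0.502
grip_force: 0.0
```

jog_arm(
  motion=[
    [[0,0,-15],0],
    [[0,0,-30],0],
    [[0,0,-30],0],
  ],
)

```text
t: 11.85
eef_pos: [565.8, 13.8, 125.6]
tcp_rot: [-3.141, 0.003, -3.102]
ft_force: [-1.0, -0.7, -0.9]
opening: 0.502
grip_force: 0.0
```

```bash
python3 - <<'E'
from h import *
p=read_camera("wrist");s=state();print(s["eef_pos"],s["tcp_rot"],s["ft_force"],s["opening"])
cv2.imwrite("pics/w7.png",cv2.resize(p["img"][140:300,220:420],None,fx=4,fy=3.7))
E
```

```text
[565.32882471  13.80373671 124.60158416] [-3.14135992e+00  1.94997224e-03 -3.10206117e+00] [-0.72675418 -0.3837725  -0.71790434] 0.49963704619457494
```

View pics/w7.png

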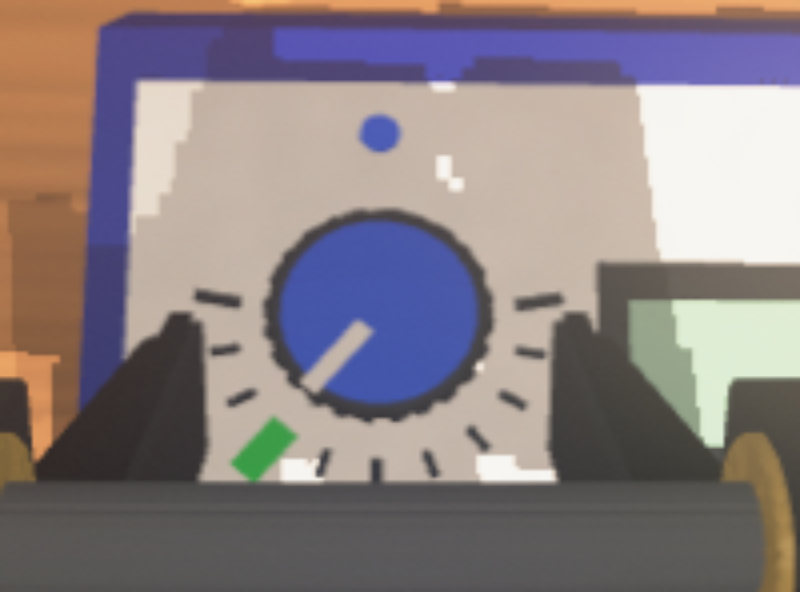

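Pointer is on the green mark. Next I'll grip a little higher with the tool aligned, then push along the knob axis in small steps.

jog_arm(
  motion=[
    [[2,0,10],0],
    [[2,0,20],0],
    [[2,0,26.5],0],
    [[2,0,26.5],0],
  ],
)

```text
t: 12.3
eef_pos: [562.2, 13.8, 95.9]
tcp_rot: [3.141, -0.003, -3.101]
ft_force: [0.7, 0.1, 0.3]
opening: 0.5
grip_force: 0.0
```

jog_arm(
  motion=[
    [[0,0,0],0],
    [[0,0,0],0],
    [[0,0,0],0],
    [[0,0,0],0],
    [[0,0,0],0],
  ],
  grip=1.0,
)

```text
t: 12.8
eef_pos: [563.0, 13.8, 97.8]
tcp_rot: [-3.142, 0.001, -3.1]
ft_force: [1.2, -0.3, -0.8]
opening: 0.353
grip_force: 30.0
```

jog_arm(
  motion=[
    [[-0.2,0,0.45],0],
    [[-0.4,0,0.9],0],
    [[-0.4,0,0.9],0],
  ],
)

```text
t: 13.1
eef_pos: [563.4, 13.8, 96.9]
tcp_rot: [-3.142, 0.0, -3.1]
ft_force: [0.6, -1.1, 3.8]
opening: 0.35
grip_force: 30.0
```

jog_arm(
  motion=[
    [[-0.2,0,0.45],0],
    [[-0.4,0,0.9],0],
    [[-0.4,0,0.9],0],
  ],
)

```text
t: 13.4
eef_pos: [563.8, 13.8, 95.9]
tcp_rot: [-3.142, 0.0, -3.1]
ft_force: [-0.4, -1.1, 4.2]
opening: 0.351
grip_force: 30.0
```

jog_arm(
  motion=[
    [[-0.2,0,0.45],0],
    [[-0.2,0,0.45],0],
  ],
)

```text
t: 13.6
eef_pos: [564.0, 13.8, 95.6]
tcp_rot: [-3.142, 0.0, -3.1]
ft_force: [-1.6, -1.5, 7.4]
opening: 0.351
grip_force: 30.0
```

jog_arm(
  motion=[
    [[-0.2,0,0.45],0],
    [[-0.2,0,0.45],0],
  ],
)

```text
t: 13.8
eef_pos: [564.0, 13.8, 95.6]
tcp_rot: [-3.142, 0.0, -3.1]
ft_force: [-3.3, -0.7, 11.3]
opening: 0.35
grip_force: 30.0
```

Axial force is about 11.6 N against a hard stop, which is past the 7–9 N trip point and far from harm. Now I'll back out and release.

jog_arm(
  motion=[
    [[0.4,0,-0.9],0],
    [[0.8,0,-1.8],0],
    [[1.1,0,-2.5],0],
    [[1.1,0,-2.5],0],
    [[1.1,0,-2.5],0],
  ],
)

```text
t: 14.3
eef_pos: [563.0, 13.8, 97.5]
tcp_rot: [3.142, 0.0, -3.1]
ft_force: [-0.1, -1.3, 3.9]
opening: 0.351
grip_force: 30.0
```

jog_arm(
  motion=[
    [[0,0,0],0],
    [[0,0,0],0],
    [[0,0,0],0],
    [[0,0,0],0],
  ],
  grip=0.5,
)

```text
t: 14.7
eef_pos: [562.8, 13.9, 97.2]
tcp_rot: [3.141, -0.0, -3.1]
ft_force: [0.5, 0.4, 0.3]
opening: 0.5
grip_force: 0.0
```

jog_arm(
  motion=[
    [[0,0,-10],0],
    [[0,0,-30],0],
    [[0,0,-60],0],
    [[0,0,-80],0],
    [[0,0,-80],0],
  ],
)

```text
t: 15.2
eef_pos: [564.0, 13.8, 180.6]
tcp_rot: [-3.141, 0.005, -3.1]
ft_force: [0.0, 0.5, 0.3]
opening: 0.5
grip_force: 0.0
```

```bash
python3 - <<'E'
from h import *
p=read_camera("wrist");s=state();print(s["eef_pos"],s["ft_force"])
cv2.imwrite("pics/w8.png",cv2.resize(p["img"][130:270,220:420],None,fx=4,fy=4))
E
```

```text
[563.34008223  13.82646611 178.97264572] [ 0.00798346 -0.2000194  -0.44004049]
```

View pics/w8.png

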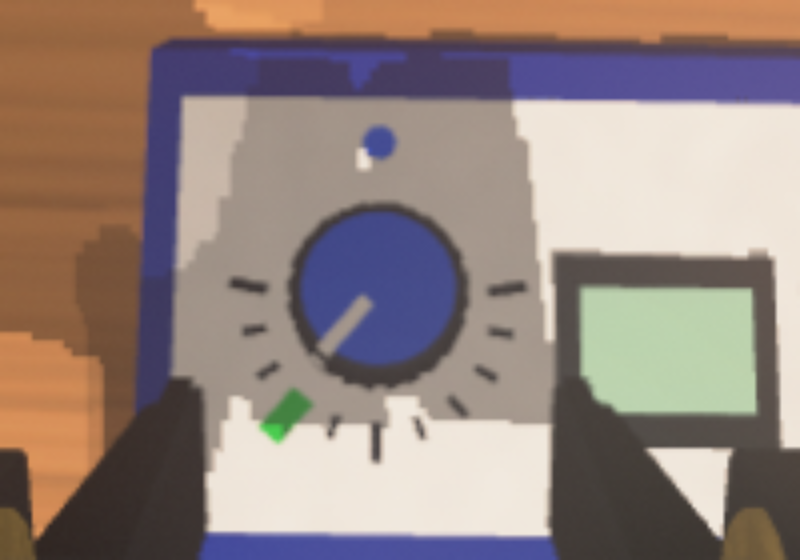

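The pointer is still on the green mark, the knob has sprung back out, and the gripper is clear. Handing in.

```bash
python3 -c "
from cell import job_done
print(job_done())"
```

```text
the job is handed in; nothing more can be done
None
```

I clicked the stir knob five ticks clockwise, from tick 2 to the green mark, then pressed it to a hard stop at about 11.6 N, above the 7–9 N trip point. It sprang back out still on the mark, and I handed the job in; no verdict came back.

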